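# Load the sample vial into its carrier and the carrier into the analyser

### The job

Stand the red-capped amber vial in the open pocket of the black carrier while the carrier is still on the bench. Then lift carrier and vial together by the orange fin and set the carrier down flat on the floor of the analyser's blue-walled bay, either way round, with the vial still standing in it. Set both down, do not drop them, and let go.

Things in the scene. Friction and masses are not known exactly. Their poses are not given: they have to be found in the camera images.
- vial: Upright cylinder 30 mm in diameter, 70 mm tall, amber glass, paper band, RED cap (its top 19 mm), 40 to 80 g. Origin at the centre of its underside, z up. Two like it with white and blue caps stand near and are not wanted; the three may have swapped places. Grip it 50 to 58 mm above its underside, so that the fingers stay above the pocket's walls.
- carrier: Loose black carrier, 124 (its x) by 56 mm (y), 220 to 300 g. Origin at the centre of its underside, z up. -x half: open pocket. +x half: low steel foot (22 mm high) with an upright orange fin, 30 mm along x, 12 mm thick along y, centred at x = 34, y = 0, top at z = 92 mm. Pinch the fin across its thickness, about 74 mm up; loaded, the centre of mass lies about 22 mm from it towards the pocket.
- pocket (a point): Centre of the floor of the carrier's pocket, at x = -34, y = 0, z = 6 mm in the carrier's frame, same axes. The pocket is 50 mm square inside, open on top, its walls 3 mm thick and 30 mm high above this floor. The fin begins 53 mm from here along x, so let the fingers open along the carrier's y when setting down the vial.
- analyser: White analyser, fixed. Origin at the centre of its loading bay's floor, 10 mm above the bench, z up. The bay is open on top, 148 mm long (x) by 80 mm wide (y) inside; its blue walls are 8 mm thick and 20 mm high above the floor. The console with display and knobs begins 90 mm from the origin on the -x side, up to 90 mm above the floor. The carrier lies along x, its fin at either end.
Not all that is in view belongs to the job. What is shaped like the vial but green is not meant.

How it is judged:
On the way, in this order (a step that is already met when the one before it is completed fails the run):
1. the red-capped vial stands in the carrier's pocket while the carrier is still outside the bay (horizontal distance between vial and pocket below 0.018 m and z of vial in the frame of pocket below 0.008 m and angle between vial's own z axis and vertical below 0.26 rad and horizontal distance between carrier and analyser above 0.1 m and height (world z) of carrier below 0.008 m), for 0.2 s.
2. carrier and vial are lifted together, the vial in its pocket (horizontal distance between vial and pocket below 0.022 m and z of vial in the frame of pocket below 0.015 m and height (world z) of carrier above 0.025 m), for 0.1 s.
At the end, for the whole second after the job is handed in: Carrier flat on the bay floor (within 6 mm, tilt under 6 deg), centred within 22 mm, along the bay within 20 deg, either way round; red-capped vial on the pocket floor (within 8 mm, 18 mm of its centre, tilt under 15 deg); both at rest and released (z of carrier in the frame of analyser below 0.006 m and horizontal distance between carrier and analyser below 0.022 m and angle between the x axis of carrier and the x axis of analyser, either way round below 0.35 rad and angle between carrier's own z axis and vertical below 0.1 rad and horizontal distance between vial and pocket below 0.018 m and z of vial in the frame of pocket below 0.008 m and angle between vial's own z axis and vertical below 0.26 rad and linear speed of each of carrier, vial below 0.02 m/s); the robot touches nothing.
It fails at once if the carrier is dropped into the bay: let go with its underside more than 30 mm above the bay floor (z of carrier in the frame of analyser above 0.03 m and horizontal distance between carrier and analyser below 0.06 m and contact force between the fingers and carrier below 0.05 N).
It fails at once if the vial is dropped into the pocket: let go with its underside more than 45 mm above the pocket floor (z of vial in the frame of pocket above 0.045 m and horizontal distance between vial and pocket below 0.03 m and contact force between the fingers and vial below 0.05 N).
It also fails if it takes over 56 s, if anything falls off the work surface, if the arm or the gripper's body presses on something with over 40 N, if the wrist force passes 120 N, or if a joint passes its speed limit or range.

### The arm

A 6-joint arm with a two-finger parallel gripper is mounted at the origin on the work surface. World frame = base frame: x ahead of the robot, y to its left, z up, the work surface at z = 0. Lengths are in m, angles in rad, forces in N, time in s.
With the tool pointing down it reaches from about 0.275 to 0.875 m from the base axis. Payload 12.5 kg.
Tool frame: the origin (TCP) lies on the centre line of the jaws, within the pads' length; the fingertips stand r.finger_overhang ahead of it and the grasp point (between the pads) lies 3 mm ahead of it (r.finger_overhang is the distance from the TCP to the fingertips, in m); z points along the fingers, y is the line along which they close (so a half turn about z gives the same grasp; the last joint's range is limited). The gripper opens to 85 mm and grips with 20 to 120 N. Pads are 22 mm wide; open, the fingers measure 114 mm over their backs; the gripper's body (76 mm by 85 mm) begins 54 mm behind the grasp point. The pads swing forward as they close: fully open they stand 13 mm farther back than shut.
Start: joints at [-1.318, 0.351, 1.652, -0, 1.139, -0.085], TCP at [0.182, -0.519, 0.253] pointing down, gripper open.
Joint ranges: [-2.75, 2.75], [-0.79, 2.1], [0.01, 2.65], [-1.57, 4.71], [0.07, 3.14], [-2.87, 2.87]. Speed limits (rad/s): [2.22, 2.22, 2.79, 3.14, 3.14, 3.14].

### API

Orientations are given as a unit quaternion [x, y, z, w].
In Python, from cell import r, optics gives the robot as it stands. The module is installed in compiled form; this text tells all that it offers. Calls block until the motion is done:
- r.move_to(position, orientation): joint-space move of the TCP to a pose.
- r.move_linear(position, rot=None, vel=0.15): straight line of the TCP; rot=None keeps the orientation; vel is the mean speed in m/s.
- r.set_joints(angles): joint-space move.
- r.set_gripper(opening, squeeze=None): opening from 0.0 (shut) to 1.0 (fully open); squeeze is the grip in N (None keeps the last); returns when the fingers have stopped.
- r.sleep(seconds).
- r.inverse_kinematics(position, orientation): joint angles nearest the present ones, or None.
- optics.get_image(name): name is "scene" or "top" or "wrist"; returns a dict with "pixels" (420x560x3 uint8, red, green, blue), "depth" (420x560 float32, m along the optical axis (not along the pixel's ray), 0 where there is no reading), "fx", "fy", "cx", "cy" (pixels), "camera_from_world" (4x4, takes a point from world to camera coordinates); the wrist camera has in their place "mount" (4x4, takes a point from camera to tool coordinates, whose origin is the TCP and whose axes are the flange's). Camera axes: x right, y down, z forward; pixel columns grow to the right and rows downward; lengths in m; the calibration is good to about 2 mm. A picture is of the moment at which its call begins: read the wrist's pose just before it.
A pose or a line that the arm cannot do raises r.PlanningError and nothing moves.
- r.hand_in(): hands the job in; it is judged then, once.
Readings, each from a call of its own:
- r.current_t(): time.
- r.current_q(): joint angles.
- r.current_qvel(): joint speeds.
- r.current_effort(): joint torques, N m.
- r.current_tool_pos(): TCP position.
- r.current_ee_rot(): TCP orientation.
- r.current_contact_force(): force on the tool from outside, world axes, zero at the start.
- r.current_torque(): the same for the moment, N m.
- r.current_opening(): opening from 0.0 (shut) to 1.0 (fully open).
- r.current_finger_force(): force on a finger pad.
Only numpy, scipy, OpenCV 4.12 (cv2) and the standard library are available. Lean on these libraries where they do the work, as an engineer would, in place of code of your own. Each camera call takes 0.05 s, during which the arm holds its last target. There are 200 camera calls.

## Working session

There is one attempt and no reset: what is moved stays moved. The work goes in short steps, each a Python script; the robot and the scene stay as the last script left them, time stands still between calls to the robot, and variables do not carry over. Pictures are saved under pics/ and viewed, at most 10 in all, crops included, and the job is handed in when it is done.

```bash
mkdir -p pics; ls
python3 - <<'E'
from cell import r, optics
import cv2,numpy as np
for n in("top","scene"):
    d=optics.get_image(n); cv2.imwrite(f"pics/{n}0.png",d["pixels"][...,::-1]); np.savez(f"{n}0.npz",**d)
    print(n,d["fx"],d["cx"],d["cy"],np.round(d["camera_from_world"],3).tolist(),(d["depth"]>0).mean())
print(r.finger_overhang,r.current_t(),r.current_ee_rot())
E
```

```text
pics
top 449.552697058707 276.16700470194417 211.7732544019976 [[0.009, -1.0, -0.015, 0.081], [-0.986, -0.006, -0.166, 0.488], [0.166, 0.016, -0.986, 0.763], [0.0, 0.0, 0.0, 1.0]] 0.9961054421768708
scene 396.228471019995 282.3109841610052 207.74559858284397 [[-0.083, 0.997, 0.005, -0.041], [0.627, 0.056, -0.777, -0.265], [-0.775, -0.061, -0.629, 1.168], [0.0, 0.0, 0.0, 1.0]] 0.9960841836734694
0.022 0.1 [ 9.85773854e-01  1.68076303e-01 -4.90429311e-05 -5.11894877e-04]
```

View pics/top0.png

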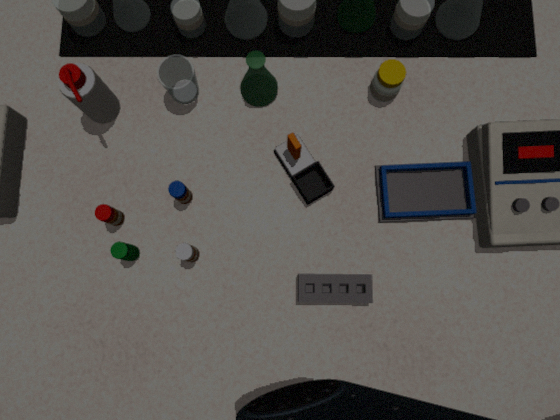

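View pics/scene0.png

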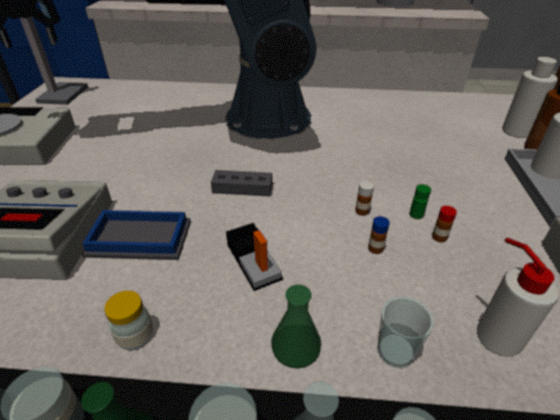

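The pictures show these things that could be taken for the red-capped vial:
- red-capped vial: top (104,213), scene (447,212)
- blue cap: top (180,190)
- white cap: top (186,253)
- green look-alike: top (122,250)
- wash bottle with a red cap: top (72,75)

I choose top (104,213). The carrier's fin is at (294,145) with its pocket at (312,182), and the blue bay is at (427,191).

```bash
cat > h.py <<'E'
import numpy as np,cv2
from scipy.spatial.transform import Rotation as R
def cloud(d,T=None):
    "world point per pixel from depth"
    T=np.linalg.inv(d["camera_from_world"]) if T is None else T
    v,u=np.mgrid[:420,:560]; z=d["depth"]
    P=np.stack([(u-d["cx"])/d["fx"]*z,(v-d["cy"])/d["fy"]*z,z],-1)
    return P@T[:3,:3].T+T[:3,3]
def hsv(d): return cv2.cvtColor(np.ascontiguousarray(d["pixels"]),cv2.COLOR_RGB2HSV)
def masks(d):
    H=hsv(d); h,s,v=H[...,0],H[...,1],H[...,2]
    return dict(red=((h<5)|(h>174))&(s>150)&(v>60),orange=(h>=6)&(h<18)&(s>170)&(v>80),
      blue=(h>100)&(h<125)&(s>140)&(v>40),black=v<38)
def near(P,c,rad): return np.hypot(P[...,0]-c[0],P[...,1]-c[1])<rad
def rect(pts):
    c,(w,h),a=cv2.minAreaRect((pts[:,:2]*1000).astype(np.float32))
    if w<h: w,h,a=h,w,a+90
    return np.round(np.array(c)/1000,4),round(w,1),round(h,1),round(a,1)
def down(yaw): # tool z down, tool y axis at angle yaw in world
    y=np.array([np.cos(yaw),np.sin(yaw),0]); z=np.array([0,0,-1.]); x=np.cross(y,z)
    return R.from_matrix(np.c_[x,y,z]).as_quat()
E
python3 - <<'E'
from h import *
for n,px in(("top",dict(v=(104,213),f=(294,145),b=(427,191),p=(312,182))),("scene",dict(v=(447,212),f=(261,250),b=(137,234),p=(243,238)))):
    d=dict(np.load(n+"0.npz")); P=cloud(d); M=masks(d)
    c={k:P[v,u] for k,(u,v) in px.items()}; print(n,{k:np.round(v,3).tolist() for k,v in c.items()})
    z=P[...,2]
    q=P[M["red"]&near(P,c["v"],.04)]; print("red",len(q),q[:,2].max().round(4),rect(q[q[:,2]>.064]))
    q=P[M["orange"]&near(P,c["f"],.04)]; print("fin",len(q),q[:,2].max().round(4),rect(q[q[:,2]>.084]))
    q=P[M["blue"]&near(P,c["b"],.13)&(z>.024)&(z<.04)]; print("bay",len(q),np.median(q[:,2]),rect(q))
    q=P[M["black"]&near(P,c["p"],.06)&(z>.028)&(z<.045)]; print("pocket rim",len(q),rect(q))
E
```

```text
top {'v': [0.478, 0.383, 0.071], 'f': [0.596, 0.055, 0.09], 'b': [0.534, -0.196, 0.008], 'p': [0.551, 0.019, 0.006]}
red 206 0.0745 (array([0.4797, 0.3851]), 27.8, 26.2, 102.4)
fin 92 0.0948 (array([0.6033, 0.0548]), 28.0, 10.3, 30.4)
bay 1135 0.029659329066214823 (array([ 0.5336, -0.1914]), 165.4, 95.3, 93.0)
pocket rim 221 (array([0.546 , 0.0193]), 56.2, 54.2, 31.5)
scene {'v': [0.492, 0.381, 0.073], 'f': [0.62, 0.058, 0.075], 'b': [0.536, -0.193, 0.012], 'p': [0.524, 0.009, 0.008]}
red 208 0.0728 (array([0.4853, 0.3848]), 27.4, 25.4, 7.5)
fin 366 0.0952 (array([0.6073, 0.0543]), 29.3, 10.0, 31.7)
bay 1118 0.03055669302733538 (array([ 0.5382, -0.1906]), 165.3, 98.0, 92.4)
pocket rim 229 (array([0.5495, 0.0184]), 56.1, 54.1, 31.9)
```

```bash
cat >> h.py <<'E'
def wrist(name=None):
    from cell import r,optics
    T=np.eye(4); T[:3,3]=r.current_tool_pos(); T[:3,:3]=R.from_quat(r.current_ee_rot()).as_matrix()
    d=optics.get_image("wrist")
    if name: cv2.imwrite(f"pics/{name}.png",d["pixels"][...,::-1])
    return d,cloud(d,T@d["mount"])
E
python3 - <<'E'
from h import *
from cell import r
d=dict(np.load("top0.npz"));P=cloud(d)
g=P[250,122];b=P[190,178];v=np.array([.482,.385]);print("green",g,"blue",b)
# candidate finger axes: clearance of finger backs (45 mm from centre) to neighbours
for a in (0,30,60,90,121.5,150):
    q=r.inverse_kinematics([v[0],v[1],.057],down(np.radians(a)))
    q2=r.inverse_kinematics([v[0],v[1],.057],down(np.radians(a+180)))
    e=np.array([np.cos(np.radians(a)),np.sin(np.radians(a))])
    print(a,[round(np.hypot(*(v+s*.045*e-o[:2])),3) for s in(1,-1) for o in(g,b)],None if q is None else round(q[5],2),None if q2 is None else round(q2[5],2))
for p,a in (([.548,.019,.063],121.5),([.605,.055,.08],121.5),([.536,-.157,.09],182.7)):
    print(p,[None if q is None else np.round(q,2) for q in (r.inverse_kinematics(p,down(np.radians(a+k))) for k in(0,180))])
E
```

```text
green [0.41462141 0.34747677 0.07011805] blue [0.5196088  0.25583129 0.07168874]
0 [np.float64(0.118), np.float64(0.129), np.float64(0.044), np.float64(0.153)] 0.6 -2.54
30 [np.float64(0.122), np.float64(0.152), np.float64(0.032), np.float64(0.131)] 0.07 None
60 [np.float64(0.118), np.float64(0.169), np.float64(0.045), np.float64(0.108)] -0.45 2.69
90 [np.float64(0.107), np.float64(0.178), np.float64(0.068), np.float64(0.092)] -0.97 2.17
121.5 [np.float64(0.088), np.float64(0.178), np.float64(0.091), np.float64(0.092)] -1.52 1.62
150 [np.float64(0.066), np.float64(0.17), np.float64(0.107), np.float64(0.107)] -2.02 1.12
[0.548, 0.019, 0.063] [array([-0.05,  0.62,  1.79, -0.  ,  0.74, -2.17]), array([-0.05,  0.62,  1.79, -0.  ,  0.74,  0.97])]
[0.605, 0.055, 0.08] [array([ 0.01,  0.67,  1.62, -0.  ,  0.85, -2.11]), array([ 0.01,  0.67,  1.62, -0.  ,  0.85,  1.04])]
[0.536, -0.157, 0.09] [array([-0.37,  0.58,  1.75, -0.  ,  0.81,  2.73]), array([-0.37,  0.58,  1.75, -0.  ,  0.81, -0.42])]
```

Run:
```python
from h import *
from cell import r
r.move_to([.482,.385,.22],down(np.radians(301.5)))
d,P=wrist("w1"); m=masks(d)["red"]&near(P,(.482,.385),.05)
q=P[m]; print(len(q),q[:,2].max(),rect(q[q[:,2]>.064]),np.argwhere(m).mean(0),r.current_t())
```

```text
778 0.07150344541611764 (array([0.4826, 0.3868]), 28.2, 27.7, 177.0) [193.72236504 276.43059126] 3.475
```

View pics/w1.png

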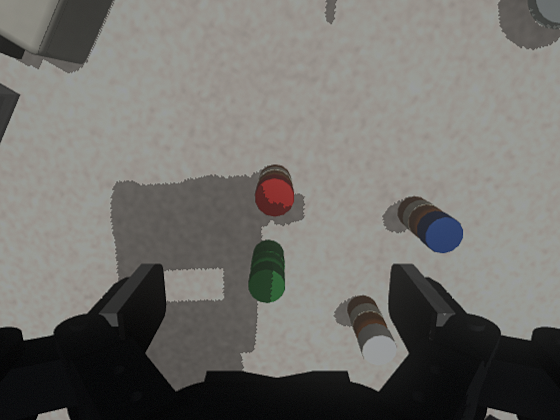

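The crop shows the red cap with its amber body and paper band at (275,197). The green, blue and white vials are at (267,280), (443,233) and (377,348), all clear of the finger line, so the choice holds. Next I grasp it and look at the carrier on the way.

Run:
```python
from h import *
from cell import r
v=[.4826,.3863]
r.move_linear([*v,.10],vel=.15); r.set_gripper(.75)
r.move_linear([*v,.057],vel=.08)
print(r.current_contact_force()); r.set_gripper(0,squeeze=35)
print(r.current_opening(),r.current_finger_force())
r.move_linear([*v,.20],vel=.15); print(r.current_opening(),r.current_finger_force(),r.current_contact_force())
r.move_to([.50,.02,.26],down(np.radians(301.5)))
d,P=wrist("w2"); M=masks(d); z=P[...,2]
q=P[M["orange"]&near(P,(.605,.055),.05)]; print("fin",len(q),q[:,2].max(),rect(q[q[:,2]>.084]))
q=P[M["black"]&near(P,(.548,.019),.06)&(z>.028)&(z<.045)]; print("rim",len(q),rect(q)); print(r.current_t())
```

```text
[-0.39190849  0.41303511  0.09188024]
0.3388846014007428 34.54027533531189
0.3435850449882428 34.52428936958313 [-0.32895608 -0.09462926 -0.88756543]
fin 38 0.09173769251609737 (array([0.6092, 0.0521]), 29.0, 8.1, 47.5)
rim 1 (array([ 0.5394, -0.0184]), 0.0, 0.0, 0.0)
8.4
```

View pics/w2.png

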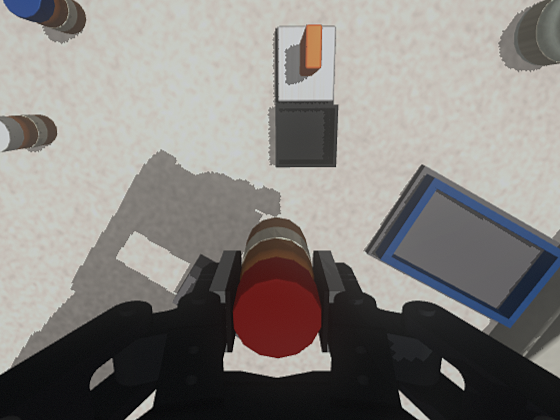

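The vial is held, its cap at (277,305). The carrier is in view, with its pocket at (306,136) and fin at (313,47). The light is brighter here, so I'll pick out the rim by its depth instead.

Run:
```python
from h import *
from cell import r
d,P=wrist(); z=P[...,2]; H=hsv(d)
n=near(P,(.548,.019),.055)
q=P[n&(z>.031)&(z<.041)]; print("rim",len(q),np.median(q[:,2]),rect(q))
q=P[near(P,(.605,.055),.03)&(z>.087)&(z<.098)]; print("fin",len(q),np.median(q[:,2]),rect(q))
q=P[near(P,(.52,.04),.2)&(z<.1)&(z>-.05)]
# held vial: cap top centre
m=(H[...,0]<6)&(H[...,1]>130)&(z>.2); q=P[m]; print("cap",len(q),q[:,2].max(),rect(q[q[:,2]>q[:,2].max()-.004]),r.current_tool_pos())
```

```text
rim 865 0.03488100651932846 (array([0.5595, 0.0265]), 81.3, 56.1, 31.6)
fin 748 0.09079571582624202 (array([0.606 , 0.0555]), 29.7, 11.8, 32.6)
cap 7095 0.3794308501407361 (array([0.5575, 0.0563]), 0.0, 0.0, 0.0) [0.50010684 0.02084601 0.2597334 ]
```

Run:
```python
from h import *
from cell import r
p=[.5482,.0193]; Q=down(np.radians(301.7))
r.move_linear([*p,.19],rot=Q,vel=.15); r.move_linear([*p,.085],vel=.12)
f0=r.current_contact_force()
for z in (.071,.067,.0655,.0645,.0635,.0627,.062):
    r.move_linear([*p,z],vel=.03); f=r.current_contact_force()-f0
    if f[2]>2: break
print(z,f,r.current_tool_pos()); r.set_gripper(.6); r.sleep(.2)
r.move_linear([*p,.20],vel=.15)
r.move_linear([p[0]-.06,p[1]-.0,.27],vel=.2)
d,P=wrist("w3"); zz=P[...,2]
m=masks(d)["red"]&near(P,p,.05); q=P[m]; print("cap",len(q),q[:,2].max(),rect(q[q[:,2]>q[:,2].max()-.006]))
q=P[near(P,(.605,.055),.03)&(zz>.085)&(zz<.098)]; print("fin",len(q),np.median(q[:,2]),rect(q))
q=P[(hsv(d)[...,0]>100)&(hsv(d)[...,0]<125)&(hsv(d)[...,1]>140)&near(P,(.536,-.191),.13)&(zz>.024)&(zz<.036)]; print("bay",len(q),rect(q))
print(r.current_t())
```

```text
0.0627 [-2.9984588   0.02459745 10.83006232] [0.54845401 0.01934338 0.06347893]
cap 983 0.388923167554575 (array([0.5456, 0.0549]), 0.0, 0.0, 0.0)
fin 738 0.09080492353079705 (array([0.6061, 0.0557]), 30.5, 12.1, 33.0)
bay 1781 (array([ 0.536 , -0.1936]), 159.2, 95.0, 93.1)
14.3583
```

View pics/w3.png

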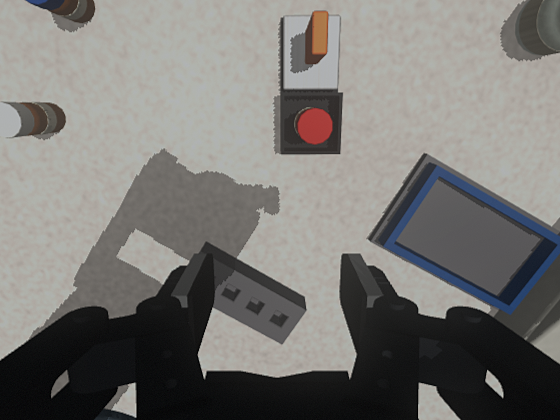

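The vial stands in the pocket, its cap at (313,126) about centred. I'll look at the bay once from above, then grip the fin and lift.

Run:
```python
from h import *
from cell import r
Q2=down(np.radians(362.8))
r.move_to([.46,-.18,.30],Q2)
d,P=wrist(); zz=P[...,2]; H=hsv(d)
m=(H[...,0]>100)&(H[...,0]<125)&(H[...,1]>120)&near(P,(.536,-.191),.13)
q=P[m&(zz>.022)&(zz<.038)]; print("bay",len(q),np.median(q[:,2]),rect(q),np.argwhere(m).min(0),np.argwhere(m).max(0))
f=[.606,.0556]
r.move_to([*f,.19],down(np.radians(302)))
r.move_linear([*f,.12],vel=.15); r.move_linear([*f,.077],vel=.08)
f0=r.current_contact_force(); r.set_gripper(0,squeeze=110); r.sleep(.2)
print(r.current_opening(),r.current_finger_force(),f0,r.current_contact_force())
r.move_linear([*f,.09],vel=.04); r.move_linear([*f,.145],vel=.08)
print(r.current_contact_force(),r.current_torque(),r.current_tool_pos(),r.current_t())
from cell import optics
d=optics.get_image("scene"); cv2.imwrite("pics/s4.png",cv2.resize(d["pixels"][150:300,60:320,::-1],None,fx=2.5,fy=2.5))
```

```text
bay 3088 0.029047692003877745 (array([ 0.536 , -0.1902]), 163.1, 96.1, 92.9) [105   7] [417 551]
0.12607107799471343 107.77910113334656 [-0.41842017 -0.31787238  1.02223509] [-0.84283803 -1.01046957  5.85616051]
[ 0.04183499  0.57656102 -3.78766829] [ 0.05897262 -0.04233255 -0.02119528] [0.60571357 0.0556002  0.1446048 ] 20.3667
```

View pics/s4.png

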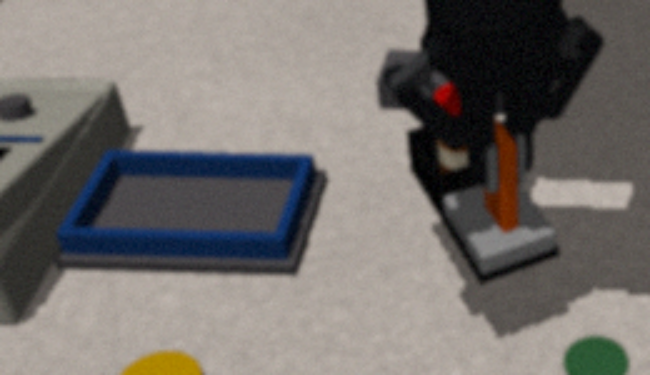

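The carrier hangs level with the red cap at crop (447,98) still in the pocket. The bay centre is confirmed at (0.536, -0.190), its long axis at 92.9°.

Run:
```python
from h import *
from cell import r
f=[.5343,-.1565]; Q2=down(np.radians(363.1))
r.move_linear([*f,.15],rot=Q2,vel=.07); r.sleep(.2)
r.move_linear([*f,.105],vel=.05); f0=r.current_contact_force()
for z in (.095,.091,.089,.088,.087,.086,.085,.084):
    r.move_linear([*f,z],vel=.03); g=r.current_contact_force()-f0
    if g[2]>3: break
print(z,g,r.current_tool_pos(),r.current_opening(),r.current_t())
d,P=wrist("w5")
```

```text
0.087 [-0.13097682  0.52203345  6.87664491] [ 0.53456403 -0.15653876  0.08748538] 0.12666135293388703 26.5333
```

View pics/w5.png

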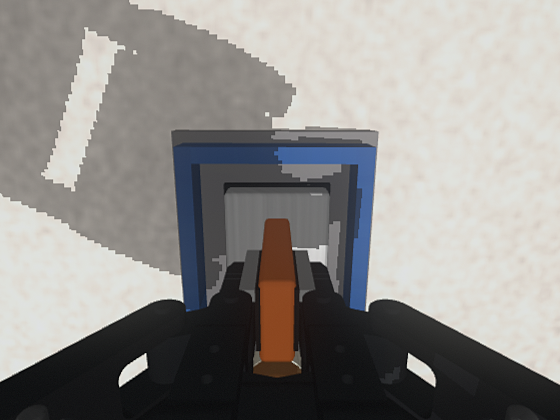

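The carrier sits inside the blue walls, centred left to right around column 277. It touched down at the expected height, so I release and check.

Run:
```python
from h import *
from cell import r
f=[.5343,-.1565]
r.set_gripper(.5); r.sleep(.2); r.move_linear([*f,.20],vel=.12); r.move_linear([.45,-.15,.30],vel=.2)
d,P=wrist("w6"); zz=P[...,2]; n=near(P,(.536,-.19),.07)
q=P[masks(d)["red"]&n&(zz<.12)]; print("cap",len(q),q[:,2].max(),rect(q[q[:,2]>.078]))
q=P[near(P,f,.03)&(zz>.09)&(zz<.11)]; print("fin",len(q),np.median(q[:,2]),rect(q)); print(r.current_t())
```

```text
cap 436 0.08737553544666343 (array([ 0.5406, -0.2201]), 29.2, 19.3, 156.1)
fin 548 0.10064700175770888 (array([ 0.5354, -0.1566]), 30.0, 12.7, 92.6)
29.1417
```

View pics/w6.png

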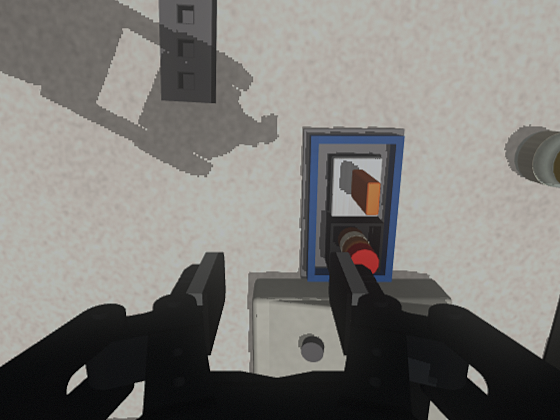

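The carrier lies flat in the bay: fin top at 0.101 m against 0.102 m expected. The vial stands in the pocket: cap top at 0.087 m against 0.086 m expected.

```bash
python3 -c "
from cell import r
print(r.hand_in())"
```

```text
the job is handed in; nothing more can be done
None
```

The job is handed in at about 29 s of the 56 s allowed: the red-capped vial stands in the carrier's pocket, and the carrier lies flat, centred and released in the analyser's bay, though the hand-in returned no verdict.

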